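# Clip the pot stand together and centre the clay pot on it

### The job

The square top of the little pot stand is only resting on its two clips: push it straight down until both sides click home. Then take the small clay pot off the sloping drying rack and lower it, upright, onto the stand's top without dropping it, centred so that no edge of the pot hangs over the top. Leave everything else where it is.

Things in the scene. Friction and masses are not known exactly. Their poses are not given: they have to be found in the camera images.
- stand: Fixed grey plastic foot of the pot stand, 100 mm (its x) by 130 mm (its y) slab 10 mm thick with a 56 mm square column up to z = 46 mm. Origin: centre of its underside, on the work surface. A black spring hook stands at each y end (+y left, -y right), up to 38 mm high.
- top: Loose grey square top, 120 g: 78 x 78 x 6 mm plate; below it a 26 mm skirt sliding over the column and a lug at the skirt's foot on each y side. Origin: centre of the skirt's lower edge, 32 mm below the flat face. Start: lugs rest on the hooks, origin 35 mm, face 67 mm up. Clipped home: origin 20 mm, face 52 mm above the work surface. Push mid-face: the hooks yield at 5-12 N, one after the other; 20 N makes sure.
- top_face (a point): Centre of the flat upper face of the stand's top; z points up out of the face, x and y along the plate's edges.
- hook_left (a joint): Spring hook at the stand's +y side: angle in rad, 0 = upright (at rest, or closed over the lug), up to about 0.2 while the lug forces it outwards; springs back when the lug has passed.
- hook_right (a joint): The same for the hook at the stand's -y side.
- rack: Fixed wooden drying rack, 130 mm (x) by 100 mm (y), highest wood 90 mm. Its board slopes at 30 degrees, rising towards the rack's +x; the low side (-x) faces roughly to the robot. Two pegs, 10 mm thick and 28 mm long, stand square out of the board at its low side, 30 mm apart along y, and hold the pot. Origin: centre of its underside, on the work surface.
- pot: Small empty clay flowerpot, about 140 g, 62 mm high, foot 46 mm across; straight rim band 62 mm across from 44 to 62 mm height, wall 5 mm. Origin: centre of its foot's underside; z along its axis to the open mouth. Starts on the rack's board against the pegs, origin 60 mm up, axis leaning 30 degrees from vertical to the rack's -x. Grip it across the rim band along the rack's y.
- saucer: Bystander: white ceramic saucer, 96 mm across, 16 mm high. Origin: centre of its underside.
- trowel: Bystander: green plastic hand trowel lying flat, 285 mm long along its x (handle from x = -150 mm, blade to +136 mm), 66 mm wide, 28 mm high. Origin on its underside near the neck.
- fork: Bystander: steel three-tined hand fork with wooden handle, lying flat, 250 mm long along its x (handle from -140 mm, tines to +109 mm), 72 mm wide, 26 mm high. Origin on its underside near the neck.
- jar: Bystander: empty glass jar with a steel screw lid, 72 mm across, 100 mm high. Origin: centre of its underside.
- big_pot: Bystander: large clay pot, 150 mm across the rim, 130 mm high, standing upright on the work surface. Origin: centre of its underside.
- tin: Bystander: plain steel tin, 74 mm across, 110 mm high. Origin: centre of its underside.
- spray: Bystander: white plastic bottle, 68 mm across, 190 mm high. Origin: centre of its underside.
Things that resemble listed ones, but are neither listed nor needed, are in the scene too. What is shaped like the top but pink is not meant.

How it is judged:
By the outcome, as a careful person would: the job done as asked, in the order asked, and still so for the second after the job is handed in, with the robot touching nothing.
It also fails if it takes over 46 s, if anything falls off the work surface, if the arm or the gripper's body presses on something with over 40 N, if the wrist force passes 120 N, or if a joint passes its speed limit or range.

### The arm

A 7-joint arm with a two-finger parallel gripper is mounted at the origin on the work surface. World frame = base frame: x ahead of the robot, y to its left, z up, the work surface at z = 0. Lengths are in m, angles in rad, forces in N, time in s.
With the tool pointing down it reaches from about 0.4 to 0.75 m from the base axis. Payload 19.5 kg.
Tool frame: the origin (TCP) lies at the very end of the fingers, on their centre line; the grasp point (between the pads) lies 19 mm behind it; z points along the fingers, y is the direction in which the jaws open and shut (so a half turn about z gives the same grasp; the last joint's range is limited). The gripper opens to 85 mm and grips with 20 to 120 N. Pads are 22 mm wide; open, the fingers measure 114 mm over their backs; the gripper's body (76 mm by 85 mm) begins 54 mm behind the grasp point. The pads swing forward as they close: fully open they stand 13 mm farther back than shut.
Start: joints at [-1.378, 0.707, -0.028, 1.485, 0.022, 0.951, -0.075], TCP at [0.134, 0.559, 0.231] pointing down, gripper open.
Joint ranges: [-2.71, 2.71], [-0.32, 2.16], [-1.57, 1.52], [0, 2.45], [-1.46, 4.6], [0, 2.02], [-2.83, 2.83]. Speed limits (rad/s): [1.89, 1.89, 2.57, 2.57, 3.01, 3.01, 3.01].

### API

Orientations are given as [roll, pitch, yaw] about the fixed x, y, z axes, in that order (R = Rz(yaw) Ry(pitch) Rx(roll)).
In Python, from bench import robot gives the robot as it stands.
- The arm moves only by the shell command python3 -m crank 'ROWS' [FORCE]. ROWS is JSON, one flat list of numbers, 5 for each row, row after row: the shift along the world's x, y, z in m, then the turn about the world's z in degrees, then the finger opening in m, from 0 to 0.0854. A call has 1 to 5 rows; each row shifts and turns the commanded pose from where the row before left it; what a row does not reach is not made up. A row lasts 1/12 s, in which the tool goes at most 41.7 mm and 7.16 degrees, less where a joint would pass 70% of its speed; a pose out of reach is approached as far as the arm can. A call is refused whole if a number of a shift passes 0.0417 or a number of a turn 7.16, either way. A call with a gripper value outside its range is refused whole. The fingers move at their own pace and stop on an object; FORCE is the grip in N (left out, the last holds). Time passes only in rows, so rows that do not move let the fingers close. It gives the time, the measured TCP pose, the force and the opening at its end, in the units of the state.
- robot.sense(): the state, without advancing time (a new reading comes with each control period).
- robot.read_camera(name): name is "side" or "top" or "wrist"; returns a dict with "frame" (384x512x3 uint8, red, green, blue), "vertical_fov" (degrees; the focal length in pixels is half the picture's height over the tangent of half this angle, whatever the lens; pixels are square), "cx", "cy" (the principal point, pixels), "xyz" and "orientation" of the camera in the world. Camera axes: x right, y down, z forward; pixel columns grow to the right and rows downward; lengths in m; the calibration is good to about 2 mm. A picture is of the moment at which its call begins. There is no depth.
- robot.finish_job(): hands the job in, once; it reports no verdict.
Trained networks look in the newest picture that a camera, given by its name, has taken for a name from the list of things; names that differ only in an ending like _2 or _b are one class to them, and where a whole thing is asked for, a point or a joint stands for the part that bears it (a point fixed in the world has none). Each returns a list of dicts, best first, with "p" (0 to 1); they miss things now and then, are a little off and sometimes report something else, mostly with a low value. They report only what shows in the picture. A call takes as long as a camera call. They do not tell look-alikes from the thing itself.
- robot.trace(target, camera): "pixels" (384x512 bool, what is visible of it) and "bbox" ([left, top, right, bottom] in pixels, round what is visible of it).
- robot.place_of(target, camera): "point" ([row, column] in pixels: a listed point, or the origin of a listed thing).
The state is a dict: "clock": time; "joint_pos": joint angles; "qd": joint speeds; "joint_torque": joint torques, N m; "eef_pos": TCP position; "tcp_rot": TCP orientation; "contact_force": force on the tool from outside, world axes, zero at the start; "torque": the same for the moment, N m; "gripper_width": finger opening in m.
Only numpy, scipy, OpenCV 4.12 (cv2) and the standard library are available. Lean on these libraries where they do the work, as an engineer would, in place of code of your own. Each camera call takes 0.05 s, during which the arm holds its last target.

## Working session

There is one attempt and no reset: what is moved stays moved. The work goes in short steps, Python scripts to look and compute and a shell command to move; the robot and the scene stay as the last step left them, time stands still between calls to the robot, and variables do not carry over. Pictures are saved under pics/ and viewed, and the job is handed in when it is done.

```bash
mkdir -p pics; ls
python3 - <<'E'
from bench import robot
import cv2
s=robot.sense(); print(s)
for n in ["side","top","wrist"]:
    c=robot.read_camera(n); cv2.imwrite(f"pics/{n}0.png",c["frame"][:,:,::-1])
    print(n,c["vertical_fov"],c["cx"],c["cy"],c["xyz"],c["orientation"])
E
```

```text
pics
{'clock': 0.0, 'joint_pos': array([-1.37769786,  0.70708939, -0.02760297,  1.48499915,  0.02198701,
        0.95089975, -0.07548127]), 'qd': array([-1.05858457e-03, -2.44408870e-03,  1.91905647e-04,  5.62930683e-04,
       -7.88039631e-04, -4.87977136e-04,  6.76411522e-06]), 'joint_torque': array([-4.94111555e-04, -8.83217812e+01,  1.23437069e+00, -2.36164373e+01,
        1.69000874e-02,  6.61662329e-03, -2.51577200e-05]), 'eef_pos': array([0.13371499, 0.55896388, 0.23083537]), 'tcp_rot': array([-3.14049965e+00,  3.39078569e-05,  2.90679484e+00]), 'contact_force': array([ 0.40069262, -0.8100497 ,  0.03872002]), 'torque': array([0.0600937 , 0.02411917, 0.0794247 ]), 'gripper_width': 0.0853415587539497}
side 50.75246411205414 250.79142752512777 189.32119043079908 [-0.03609325 -0.80184049  1.04577835] [-2.33456315 -0.01983689 -0.60602318]
top 44.93030948102104 260.78131218405383 188.3378113988287 [0.3479813  0.01360117 1.59162255] [-3.00494419 -0.00947759 -1.56751184]
wrist 65.64352483463314 253.48962121947955 186.03477617868677 [0.05692276 0.57837003 0.37451806] [2.83139518e+00 9.24390625e-04 1.33480113e+00]
```

View pics/top0.png

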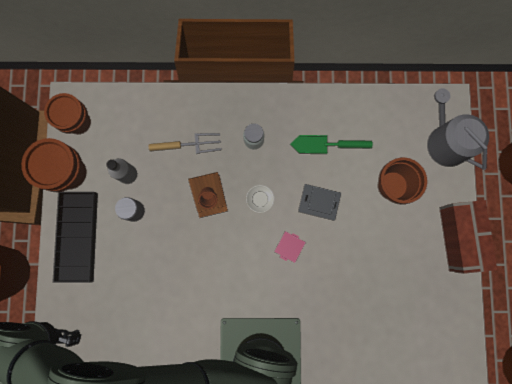

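View pics/side0.png

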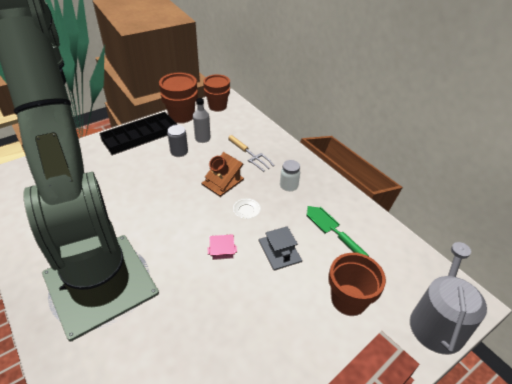

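View pics/wrist0.png

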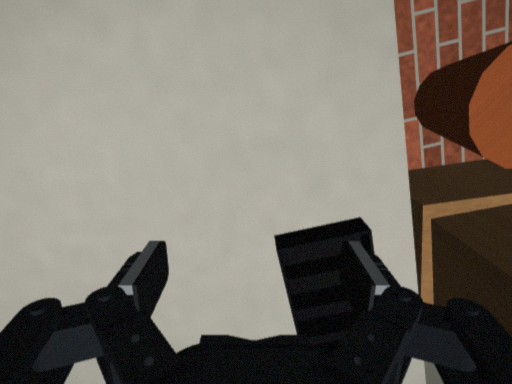

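```bash
cat > h.py <<'E'
from bench import robot
import numpy as np, cv2
from scipy.spatial.transform import Rotation as R
from scipy.optimize import least_squares
def cam(n):
    c=robot.read_camera(n); f=192/np.tan(np.radians(c["vertical_fov"])/2)
    return dict(img=c["frame"],f=f,cx=c["cx"],cy=c["cy"],t=np.array(c["xyz"]),R=R.from_euler("xyz",c["orientation"]).as_matrix())
def proj(c,P):
    p=(np.atleast_2d(P)-c["t"])@c["R"]; return np.c_[c["cx"]+c["f"]*p[:,0]/p[:,2],c["cy"]+c["f"]*p[:,1]/p[:,2]]
def onz(c,uv,z):
    d=c["R"]@np.array([(uv[0]-c["cx"])/c["f"],(uv[1]-c["cy"])/c["f"],1]); return c["t"]+d*(z-c["t"][2])/d[2]
def save(c,name,box=None,k=1):
    im=c["img"][:,:,::-1]
    if box: im=im[box[1]:box[3],box[0]:box[2]]
    cv2.imwrite("pics/"+name,cv2.resize(im,None,fx=k,fy=k,interpolation=cv2.INTER_CUBIC))
E
python3 - <<'E'
from h import *
for n in ["top","side"]:
    c=cam(n)
    for t,z in [("stand",0),("top_face",.067),("top",.035),("rack",0),("pot",.06),("saucer",0),("jar",0)]:
        for d in robot.place_of(t,n)[:4]:
            r,q=d["point"]; print(n,t,round(d["p"],2),[round(q),round(r)],onz(c,(q,r),z).round(4))
    for t in ["stand","top","rack","pot"]:
        for d in robot.trace(t,n)[:3]: print("  trace",n,t,round(d["p"],2),d["bbox"])
    if n=="top": save(c,"topcrop.png",(180,160,360,280),4)
    else: save(c,"sidecrop.png",(190,140,320,280),4)
print(robot.sense()["clock"])
E
```

```text
top stand 0.91 [317, 204] [ 0.5143 -0.1938  0.    ]
top top_face 0.96 [321, 202] [ 0.5143 -0.1997  0.067 ]
top top_face 0.9 [292, 248] [ 0.3625 -0.1026  0.067 ]
top top 0.83 [323, 201] [ 0.5192 -0.2096  0.035 ]
top top 0.75 [292, 245] [ 0.3727 -0.1061  0.035 ]
top rack 0.67 [211, 196] [0.5394 0.1712 0.    ]
top pot 0.74 [205, 192] [0.5452 0.1857 0.06  ]
top saucer 0.71 [259, 199] [0.5301 0.0049 0.    ]
top jar 0.6 [254, 138] [0.7445 0.0254 0.    ]
  trace top stand 0.62 [298.4, 185.6, 339.4, 221.0]
  trace top top 0.9 [304.3, 187.9, 335.7, 213.2]
  trace top top 0.79 [274.7, 227.8, 304.6, 264.0]
  trace top rack 0.69 [190.9, 175.5, 225.4, 217.1]
  trace top pot 0.91 [197.9, 187.7, 216.1, 207.1]
side stand 0.92 [278, 249] [ 0.5173 -0.1942  0.    ]
side top_face 0.88 [280, 235] [ 0.5191 -0.1933  0.067 ]
side top_face 0.59 [222, 246] [ 0.3475 -0.1307  0.067 ]
side top 0.76 [224, 250] [ 0.3568 -0.1264  0.035 ]
side top 0.61 [279, 243] [ 0.5158 -0.1991  0.035 ]
side rack 0.73 [220, 179] [0.5386 0.1954 0.    ]
side pot 0.78 [222, 167] [0.5439 0.1925 0.06  ]
side pot 0.41 [280, 236] [ 0.5241 -0.1922  0.06  ]
side saucer 0.28 [222, 183] [0.5316 0.1717 0.    ]
side saucer 0.23 [204, 134] [0.6304 0.4807 0.    ]
side jar 0.64 [290, 188] [0.7295 0.0102 0.    ]
  trace side stand 0.67 [305.6, 206.8, 370.0, 258.4]
  trace side top 0.77 [209.7, 237.5, 238.7, 258.8]
  trace side top 0.72 [265.3, 228.6, 295.9, 258.5]
  trace side top 0.63 [256.7, 236.0, 305.5, 270.6]
  trace side rack 0.73 [198.5, 152.2, 240.5, 198.0]
  trace side pot 0.7 [208.4, 154.7, 227.5, 173.5]
  trace side pot 0.69 [282.6, 259.1, 291.4, 264.7]
  trace side pot 0.44 [259.6, 236.7, 304.8, 267.0]
1.35
```

View pics/topcrop.png

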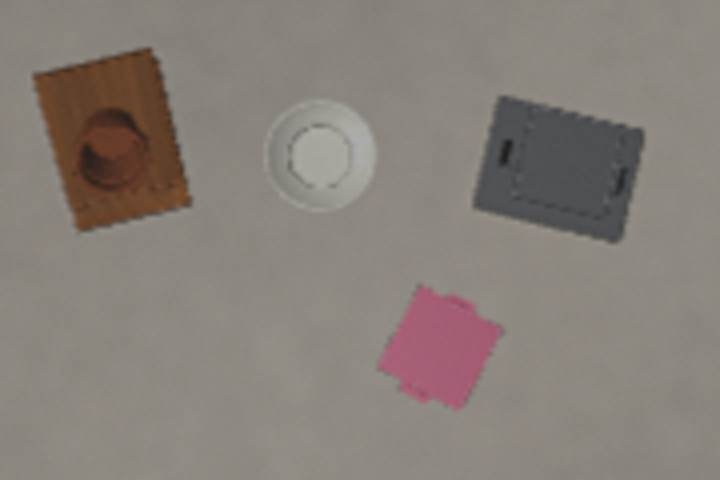

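View pics/sidecrop.png

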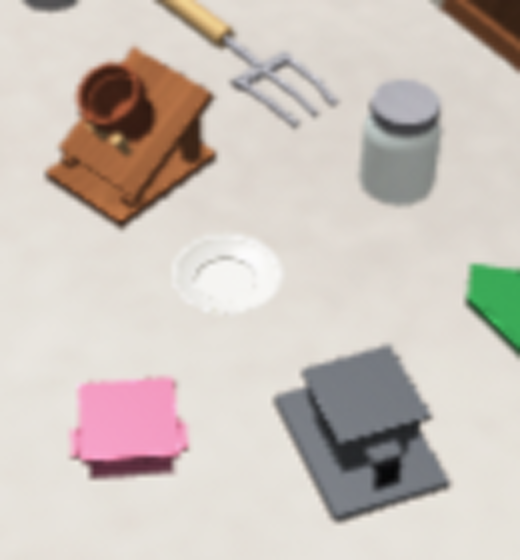

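Run:
```python
from h import *
T=cam("top");S=cam("side")
def poly(c,pts,off,z,n):
    W=np.array([onz(c,(off[0]+(p[0]-1.5)/4,off[1]+(p[1]-1.5)/4),z)[:2] for p in pts])
    W=W.astype(np.float32); ctr=W.mean(0)
    e=[W[(i+1)%4]-W[i] for i in range(4)]
    print(n,ctr.round(4),"len",[round(float(np.linalg.norm(x)),3) for x in e],"ang",[round(float(np.degrees(np.arctan2(x[1],x[0]))),1) for x in e])
poly(T,[(505,97),(643,130),(620,242),(475,208)],(180,160),.005,"foot top")
poly(T,[(532,107),(622,128),(604,216),(516,195)],(180,160),.067,"plate top")
poly(S,[(303,372),(390,346),(430,411),(340,446)],(190,140),.067,"plate side")
poly(S,[(276,403),(303,395),(448,485),(337,520)],(190,140),.01,"footside(bad)")
poly(T,[(35,75),(152,48),(190,205),(80,232)],(180,160),.0,"rack top z0")
W=[onz(T,(180+(x-1.5)/4,160+(y-1.5)/4),z)[:2] for x,y,z in [(35,75,.085),(152,48,.085),(190,205,.01),(80,232,.01)]]
W=np.array(W);print("rack",W.round(4).tolist(),W.mean(0))
a=W[1]-W[0];b=W[0]-W[3]+W[1]-W[2];d=W[2]-W[3]
print([np.degrees(np.arctan2(v[1],v[0])) for v in (a,d,b)],np.linalg.norm(a),np.linalg.norm(b)/2)
# pot mouth ellipse: top crop centre, side crop centre
def tri(uvT,uvS):
    A=[];
    f=lambda P:np.r_[proj(T,P)[0]-uvT,proj(S,P)[0]-uvS]
    r=least_squares(f,[.5,0,.1]); return r.x.round(4),r.fun.round(1)
print("mouth",tri((180+112/4,160+147/4),(190+111/4,140+92/4)))
print("plate c",tri((180+568/4,160+161/4),(190+366/4,140+394/4)))
```

```text
foot top [ 0.5201 -0.2039] len [0.122, 0.099, 0.127, 0.1] ang [-103.4, 167.4, 77.0, -15.5]
plate top [ 0.5198 -0.2019] len [0.076, 0.075, 0.074, 0.075] ang [-103.0, 167.5, 76.7, -10.9]
plate side [ 0.5163 -0.2044] len [0.076, 0.071, 0.079, 0.077] ang [-12.9, -102.7, 171.4, 75.1]
footside(bad) [ 0.4958 -0.2037] len [0.024, 0.142, 0.095, 0.123] ang [-13.3, -73.3, 166.3, 76.9]
rack top z0 [0.5446 0.1807] len [0.104, 0.141, 0.097, 0.142] ang [-76.5, -165.7, 104.1, 17.1]
rack [[0.5871, 0.2376], [0.61, 0.1421], [0.4873, 0.114], [0.4639, 0.2072]] [0.53709925 0.17522974]
[np.float64(-76.49786674136845), np.float64(-75.89871566601612), np.float64(13.39961779660848)] 0.09822035608134524 0.12638022643971314
mouth (array([0.5214, 0.1715, 0.1052]), array([-0.5,  0.9,  1.1, -0.1]))
plate c (array([ 0.5194, -0.2035,  0.061 ]), array([-0.,  0.,  0., -0.]))
```

Candidates:
- **Top:** grey plate on the stand at top-cam (322,200). The pink look-alike at (290,247) is rejected.
- **Pot:** small one on the sloping rack at (208,197). The big pots at (66,113), (51,165) and (403,180) are rejected.

The crops confirm the grey top resting on the black-hooked foot and the pot leaning on the rack. The first move goes towards the rack so the wrist camera gets a view on the way.

```bash
python3 -m crank '[0.03,-0.023,0.01,3,0, 0.03,-0.023,0.01,3,0, 0.03,-0.023,0.01,3,0, 0.03,-0.023,0.01,3,0, 0.03,-0.023,0.01,3,0]' 20; python3 -m crank '[0.03,-0.023,0.01,3,0, 0.03,-0.023,0.01,3,0, 0.03,-0.023,0.01,3,0, 0.03,-0.023,0.01,3,0, 0,-0.035,0,0,0]'
python3 -m crank '[0,-0.035,0.0,0,0, 0,-0.035,0.0,0,0, 0,-0.035,0.0,0,0, 0,0,0,0,0]'
python3 - <<'E'
from h import *
s=robot.sense();print(s["eef_pos"],s["tcp_rot"],s["joint_pos"].round(2))
c=cam("wrist");save(c,"w1.png");print(c["t"],c["R"])
for t in ["pot","rack"]:
    for d in robot.place_of(t,"wrist")[:3]: print(t,d)
E
```

```text
clock: 1.87
eef_pos: [0.285, 0.4429, 0.2819]
tcp_rot: [-3.142, 0.0, -3.112]
contact_force: [-0.3, 0.2, -0.6]
gripper_width: 0.0255
clock: 2.28
eef_pos: [0.4084, 0.3165, 0.3221]
tcp_rot: [3.141, 0.003, -2.905]
contact_force: [1.0, -0.8, -1.2]
gripper_width: -0.0
clock: 2.62
eef_pos: [0.4043, 0.2063, 0.3217]
tcp_rot: [-3.139, 0.0, -2.911]
contact_force: [0.6, -1.3, -0.3]
gripper_width: -0.0003
[0.40427628 0.20634926 0.32169098] [-3.13883865e+00  2.05315681e-04 -2.91139954e+00] [-0.41  0.42 -0.21  1.73  0.11  1.    1.14]
[0.32725326 0.18994114 0.46530618] [[-0.22697278  0.92716991  0.29805925]
 [ 0.9738971   0.21695791  0.066736  ]
 [-0.0027907   0.3054263  -0.95221163]]
pot {'point': [234.3, 215.4], 'p': 0.67}
rack {'point': [217.8, 222.4], 'p': 0.59}
```

View pics/w1.png

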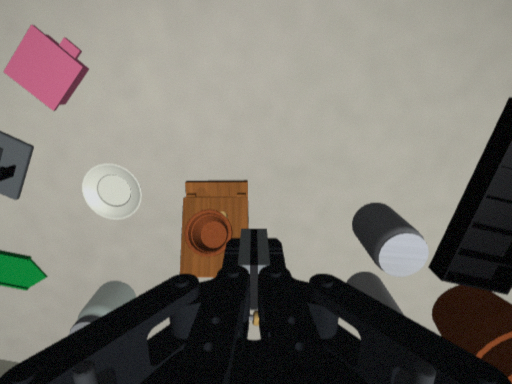

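```bash
cat >> h.py <<'E'
def potpts(o,yaw,hs=((0,.023),(.044,.031),(.062,.031),(.062,.026)),tilt=30):
    X=np.array([np.cos(yaw),np.sin(yaw),0]);Y=np.array([-X[1],X[0],0]);Z=np.array([0,0,1.]);t=np.radians(tilt)
    a=-np.sin(t)*X+np.cos(t)*Z; e=np.cos(t)*X+np.sin(t)*Z; th=np.linspace(0,2*np.pi,60)[:,None]
    return [o+h*a+r*(np.cos(th)*e+np.sin(th)*Y) for h,r in hs]
def overlay(c,polys,name,box,k):
    im=cv2.resize(np.ascontiguousarray(c["img"][:,:,::-1])[box[1]:box[3],box[0]:box[2]],None,fx=k,fy=k,interpolation=cv2.INTER_CUBIC)
    for P,col in polys:
        q=(proj(c,P)-[box[0],box[1]]+.5)*k-.5
        cv2.polylines(im,[q.round().astype(np.int32).reshape(-1,1,2)],True,col,1)
    cv2.imwrite("pics/"+name,im)
def box3(cx,cy,yaw,lx,ly,z):
    X=np.array([np.cos(yaw),np.sin(yaw)]);Y=np.array([-X[1],X[0]]);c=np.array([cx,cy])
    return np.array([np.r_[c+sx*lx/2*X+sy*ly/2*Y,z] for sx,sy in((1,1),(1,-1),(-1,-1),(-1,1))])
E
python3 - <<'E'
from h import *
c=cam("wrist");save(c,"w1c.png",(170,170,270,290),5)
y=np.radians(13.5)
m=onz(c,(210,231.5),.1137);o=m+np.r_[.031*np.cos(y),.031*np.sin(y),0];o[2]=.06;print(m,o)
P=[(p,(0,255,0)) for p in potpts(o,y)]+[(box3(.537,.177,y,.13,.1,0),(255,0,0))]
overlay(c,P,"w1o.png",(170,170,270,290),5)
overlay(cam("top"),P,"t1o.png",(180,160,240,230),8)
overlay(cam("side"),P,"s1o.png",(190,140,250,210),8)
E
cd pics; python3 -c "
import cv2,numpy as np
a=[cv2.imread(f) for f in ('w1o.png','t1o.png','s1o.png')]
a=[cv2.resize(x,(266,int(266*x.shape[0]/x.shape[1]))) for x in a];H=max(x.shape[0] for x in a)
cv2.imwrite('m1.png',np.hstack([cv2.copyMakeBorder(x,0,H-x.shape[0],0,0,0) for x in a]))"
```

```text
[0.51041572 0.18080538 0.1137    ] [0.54055918 0.18804219 0.06      ]
```

View pics/w1o.png

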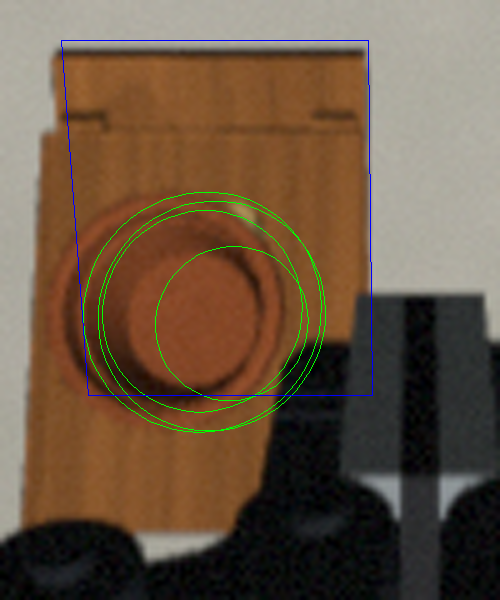

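View pics/m1.png

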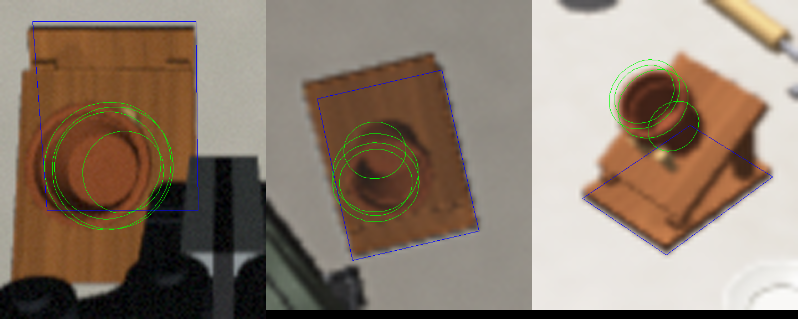

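Run:
```python
from h import *
c=cam("wrist");T=cam("top");S=cam("side")
y=np.radians(13.5)
m=onz(c,(204,232.4),.1137);o=m+np.r_[.031*np.cos(y),.031*np.sin(y),0];o[2]=.06;print(m,o)
P=[(p,(0,255,0)) for p in potpts(o,y)]+[(box3(.539,.1745,y,.13,.1,0),(255,0,0))]
overlay(c,P,"a.png",(170,170,270,290),5)
overlay(T,P,"b.png",(180,160,240,230),8)
overlay(S,P,"c.png",(190,140,250,210),8)
a=[cv2.imread("pics/"+f) for f in ('a.png','b.png','c.png')]
a=[cv2.resize(x,(266,int(266*x.shape[0]/x.shape[1]))) for x in a];H=max(x.shape[0] for x in a)
cv2.imwrite('pics/m2.png',np.hstack([cv2.copyMakeBorder(x,0,H-x.shape[0],0,0,0) for x in a]))
```

```text
[0.51300259 0.17428742 0.1137    ] [0.54314606 0.18152422 0.06      ]
```

View pics/m2.png

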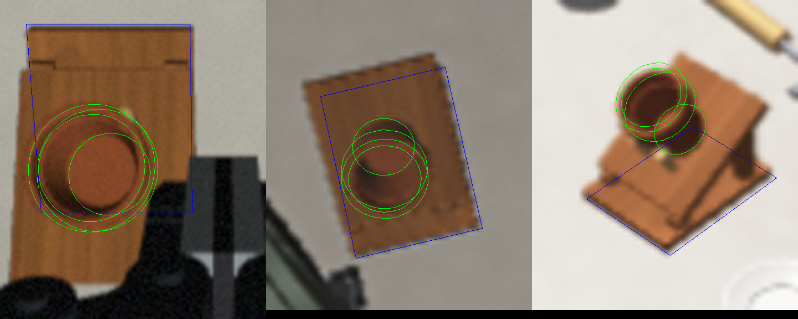

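```bash
python3 -m crank '[0.01,-0.037,0,0,0, 0.01,-0.037,0,0,0, 0.01,-0.037,0,0,0, 0.01,-0.037,0,0,0, 0.01,-0.037,0,0,0]'; python3 -m crank '[0.01,-0.037,-0.01,0,0, 0.01,-0.037,-0.01,0,0, 0.01,-0.037,-0.01,0,0, 0.01,-0.037,-0.01,0,0, 0.01,-0.03,-0.02,0,0]'
python3 -m crank '[0,0,0,0,0, 0,0,0,0,0]'
python3 - <<'E'
from h import *
s=robot.sense();print(s["eef_pos"],s["tcp_rot"],s["joint_pos"].round(2))
c=cam("wrist");y=np.radians(-13)
P=[(box3(.519,-.203,y,.078,.078,.067),(0,255,0)),(box3(.519,-.203,y,.1,.13,.01),(255,0,0))]
overlay(c,P,"w2.png",(100,120,400,345),2.5)
for t in ["top_face","stand"]:
    for d in robot.place_of(t,"wrist")[:3]: print(t,d,onz(c,d["point"][::-1],.067 if t=="top_face" else 0))
E
```

```text
clock: 3.48
eef_pos: [0.4539, 0.0257, 0.3213]
tcp_rot: [-3.141, 0.0, -2.904]
contact_force: [0.7, 0.7, 0.1]
gripper_width: -0.0002
clock: 3.9
eef_pos: [0.5044, -0.1537, 0.2617]
tcp_rot: [-3.14, 0.002, -2.906]
contact_force: [0.3, 0.2, -0.1]
gripper_width: 0.0001
clock: 4.07
eef_pos: [0.5035, -0.1517, 0.2601]
tcp_rot: [3.141, -0.002, -2.907]
contact_force: [0.1, 1.3, -0.2]
gripper_width: 0.0003
[ 0.50354429 -0.15168863  0.2600508 ] [ 3.14067560e+00 -1.82916165e-03 -2.90705016e+00] [ 0.33  0.6  -0.18  1.61  0.12  0.94  1.92]
top_face {'point': [53.8, 329.1], 'p': 0.82} [ 0.37263601 -0.10061395  0.067     ]
top_face {'point': [167.4, 207.7], 'p': 0.68} [ 0.52145943 -0.20090473  0.067     ]
```

View pics/w2.png

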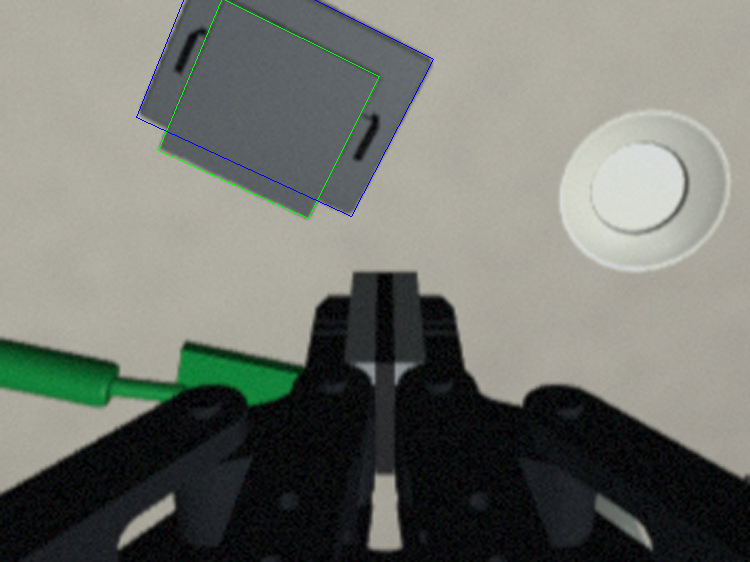

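The wrist view shows the model plate (green) and foot (blue) lying exactly on the image edges, with the plate centre near full-frame pixel (208,165). That puts the stand at (0.519, -0.203), yaw -13°.

```bash
python3 -m crank '[0.008,-0.026,-0.03,0,0, 0.008,-0.026,-0.03,0,0, 0,0,-0.04,0,0, 0,0,-0.04,0,0, 0,0,-0.03,0,0]'; python3 -m crank '[0,0,0,0,0, 0,0,-0.006,0,0, 0,0,-0.006,0,0, 0,0,0,0,0]'
```

```text
clock: 4.63
eef_pos: [0.5195, -0.2017, 0.0892]
tcp_rot: [3.141, -0.0, -2.904]
contact_force: [0.8, -0.0, -1.1]
gripper_width: 0.0
clock: 4.97
eef_pos: [0.5204, -0.2027, 0.0802]
tcp_rot: [-3.141, 0.001, -2.905]
contact_force: [0.5, -0.4, 0.3]
gripper_width: -0.0
```

```bash
python3 -m crank '[-0.001,0,-0.005,0,0, 0,0,-0.005,0,0, 0,0,-0.003,0,0, 0,0,0,0,0]'; python3 -m crank '[0,0,-0.003,0,0, 0,0,-0.003,0,0, 0,0,0,0,0]';python3 -m crank '[0,0,-0.002,0,0, 0,0,-0.002,0,0, 0,0,0,0,0]'
```

```text
clock: 5.3
eef_pos: [0.5187, -0.2027, 0.0659]
tcp_rot: [3.142, -0.0, -2.905]
contact_force: [-0.1, 1.0, 1.2]
gripper_width: 0.0001
clock: 5.55
eef_pos: [0.5188, -0.2028, 0.06]
tcp_rot: [-3.141, 0.0, -2.905]
contact_force: [-0.8, 0.9, 0.2]
gripper_width: -0.0002
clock: 5.8
eef_pos: [0.5189, -0.2026, 0.0561]
tcp_rot: [3.142, 0.0, -2.905]
contact_force: [-0.1, 2.1, 3.5]
gripper_width: 0.0001
```

```bash
python3 -m crank '[0,0,-0.002,0,0, 0,0,-0.001,0,0, 0,0,0,0,0]'; python3 -m crank '[0,0,-0.001,0,0, 0,0,0,0,0]';python3 -m crank '[0,0,-0.001,0,0, 0,0,0,0,0]'
```

```text
clock: 6.05
eef_pos: [0.519, -0.2032, 0.0534]
tcp_rot: [-3.141, 0.0, -2.905]
contact_force: [-0.0, -1.0, 4.9]
gripper_width: -0.0
clock: 6.22
eef_pos: [0.5188, -0.2032, 0.0523]
tcp_rot: [-3.141, 0.0, -2.905]
contact_force: [-0.3, 0.1, 0.3]
gripper_width: 0.0002
clock: 6.38
eef_pos: [0.5188, -0.203, 0.052]
tcp_rot: [-3.141, 0.0, -2.905]
contact_force: [-4.7, -0.3, 19.6]
gripper_width: 0.0001
```

```bash
python3 -m crank '[0,0,-0.0003,0,0, 0,0,0,0,0]';python3 -m crank '[0,0,0.03,0,0, 0,0.005,0.04,0,0, -0.01,0.035,0.02,0,0, -0.01,0.035,0,0,0.08, 0,0,0,0,0.08]'
python3 - <<'E'
from h import *
s=robot.sense();print(s["eef_pos"],s["contact_force"])
y=np.radians(-13)
for n,b,k in (("wrist",(100,60,400,285),2.5),("side",(245,215,320,280),8),("top",(290,175,350,230),8)):
    c=cam(n)
    overlay(c,[(box3(.519,-.203,y,.078,.078,.052),(0,255,0))],f"{n}3.png",b,k)
    save(c,f"{n}3r.png",b,k)
E
```

```text
clock: 6.55
eef_pos: [0.5188, -0.203, 0.052]
tcp_rot: [-3.141, 0.0, -2.905]
contact_force: [-5.4, 1.1, 25.6]
gripper_width: -0.0001
clock: 6.97
eef_pos: [0.4981, -0.1216, 0.1422]
tcp_rot: [3.139, 0.002, -2.899]
contact_force: [0.4, 1.6, -0.0]
gripper_width: 0.0232
[ 0.49811965 -0.12163414  0.14216609] [ 0.4229829   1.56592533 -0.00414449]
```

View pics/wrist3.png

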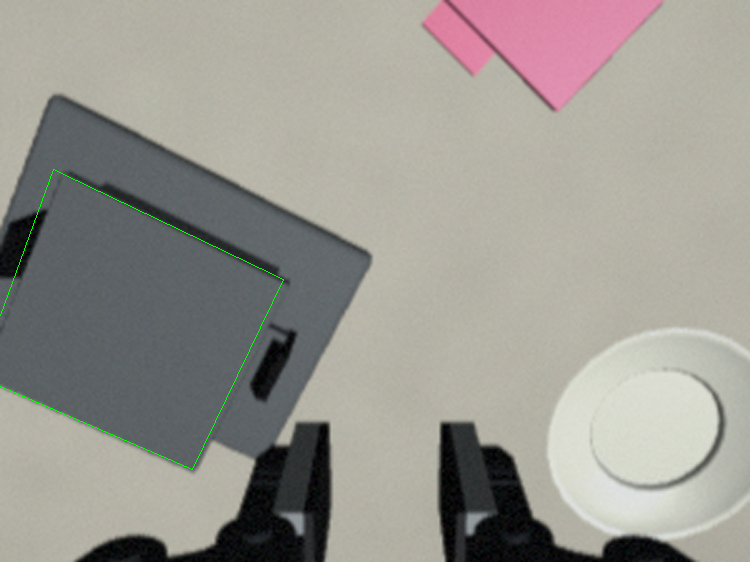

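View pics/side3.png

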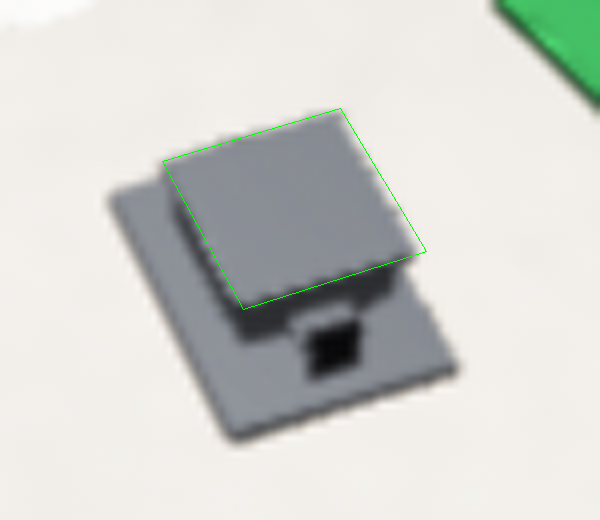

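```bash
cd pics; python3 -c "
import cv2,numpy as np
cv2.imwrite('j3.png',np.hstack([cv2.resize(cv2.imread(f),(400,380)) for f in ('top3.png','top3r.png')]))"
```

```text
(no output)
```

View pics/j3.png

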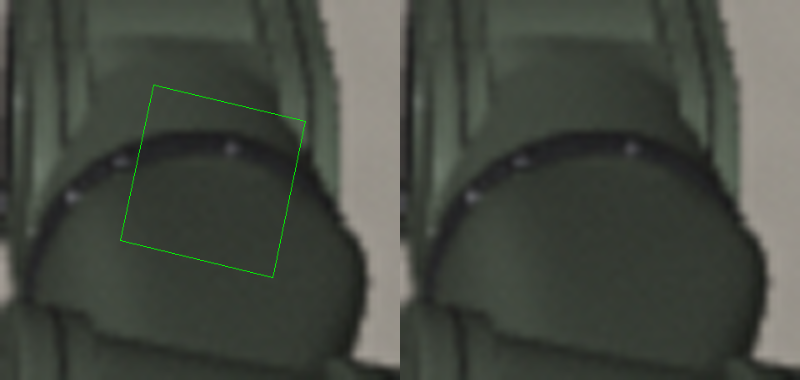

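```bash
python3 -m crank '[0.008,0.034,0.02,0,0.085, 0.008,0.034,0.02,0,0.085, 0.008,0.034,0.02,0,0.085, 0.008,0.034,0.02,0,0.085, 0.008,0.034,0.02,0,0.085]';python3 -m crank '[0.008,0.034,0.01,0,0.085, 0.008,0.034,0.01,0,0.085, 0.008,0.034,0,0,0.085, 0.008,0.034,0,0,0.085, 0,0,0,0,0.085]'
python3 - <<'E'
from h import *
s=robot.sense();print(s["eef_pos"],s["tcp_rot"],s["joint_pos"].round(2))
c=cam("wrist");y=np.radians(13.5)
o=np.array([.543,.1815,.06])
P=[(p,(0,255,0)) for p in potpts(o,y)]+[(box3(.539,.1745,y,.13,.1,0),(255,0,0))]
overlay(c,P,"w4.png",(140,60,380,330),2.2);save(c,"w4r.png",(140,60,380,330),2.2)
T=cam("top");overlay(T,P,"t4.png",(180,160,240,230),8)
E
```

```text
clock: 7.53
eef_pos: [0.5391, 0.0428, 0.2417]
tcp_rot: [-3.141, -0.001, -2.907]
contact_force: [-0.3, -0.3, 0.1]
gripper_width: 0.0852
clock: 7.95
eef_pos: [0.571, 0.1842, 0.2599]
tcp_rot: [3.139, -0.001, -2.9]
contact_force: [-1.8, 1.5, -1.0]
gripper_width: 0.0853
[0.57098759 0.18422119 0.25987397] [ 3.13860388e+00 -5.05759042e-04 -2.89993932e+00] [-0.32  0.72 -0.09  1.34  0.07  1.09  1.39]
```

View pics/w4.png

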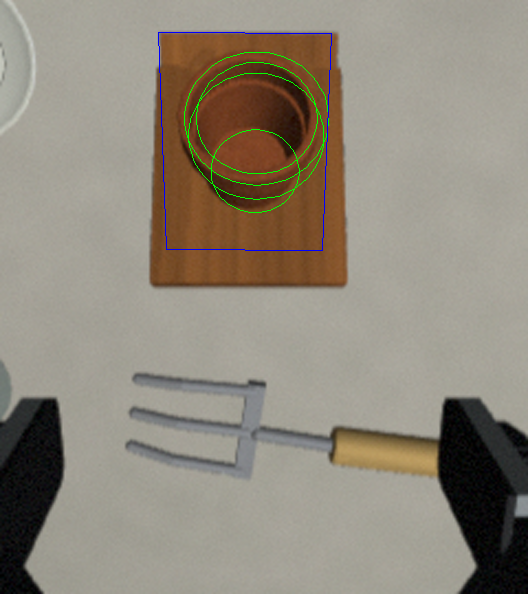

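View pics/w4r.png

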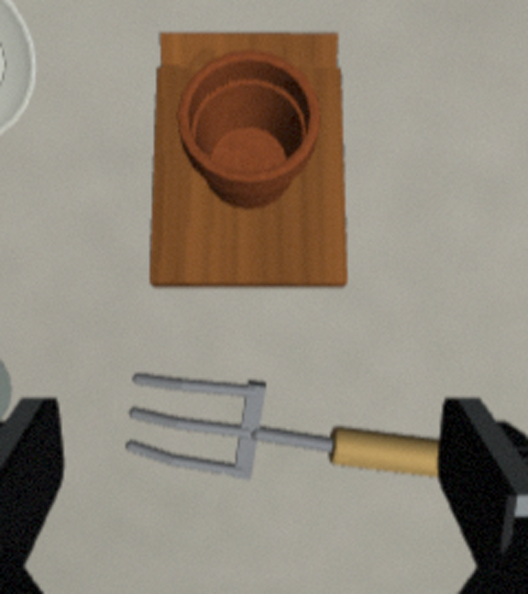

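```bash
python3 -m crank '[-0.0265,-0.006,-0.02,0,0.085, -0.0265,-0.0055,-0.02,0,0.085, 0,0,-0.035,0,0.085, 0,0,-0.035,0,0.085, 0,0,-0.03,0,0.085]';python3 -m crank '[0,0,-0.02,0,0.085, 0,0,-0.015,0,0.085, 0,0,0,0,0.085]'
python3 - <<'E'
from h import *
s=robot.sense();print(s["eef_pos"],s["tcp_rot"])
c=cam("wrist");save(c,"w5.png")
c=cam("side");save(c,"s5.png",(190,120,260,200),7)
E
```

```text
clock: 8.47
eef_pos: [0.5178, 0.1646, 0.1194]
tcp_rot: [-3.141, -0.0, -2.908]
contact_force: [0.7, -0.6, -0.7]
gripper_width: 0.0851
clock: 8.72
eef_pos: [0.517, 0.1645, 0.0834]
tcp_rot: [-3.14, -0.004, -2.907]
contact_force: [-1.9, -0.7, 0.1]
gripper_width: 0.0848
[0.51700925 0.16447434 0.08335768] [-3.14029157 -0.00409851 -2.907366  ]
```

View pics/w5.png

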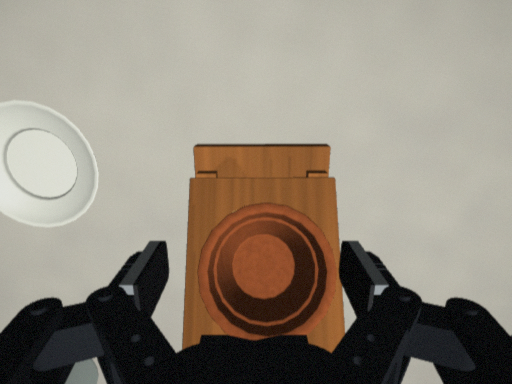

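View pics/s5.png

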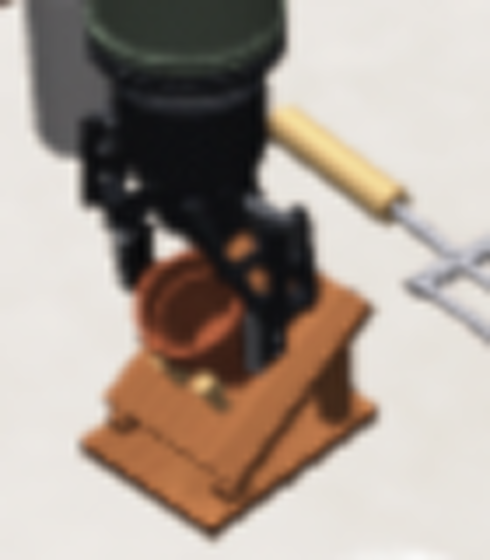

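```bash
python3 -m crank '[0.0005,0.004,0,0,0.085, 0.0005,0.0035,0,0,0.085, 0,0,0,0,0.085]'
python3 - <<'E'
from h import *
s=robot.sense();print(s["eef_pos"],s["contact_force"])
c=cam("wrist");save(c,"w6.png",(120,130,400,350),2.5)
E
```

```text
clock: 9.07
eef_pos: [0.5192, 0.1752, 0.0869]
tcp_rot: [3.141, 0.002, -2.905]
contact_force: [0.1, 0.1, 0.4]
gripper_width: 0.0854
[0.51923537 0.17520971 0.08688339] [0.05303891 0.10691843 0.44005653]
```

View pics/w6.png

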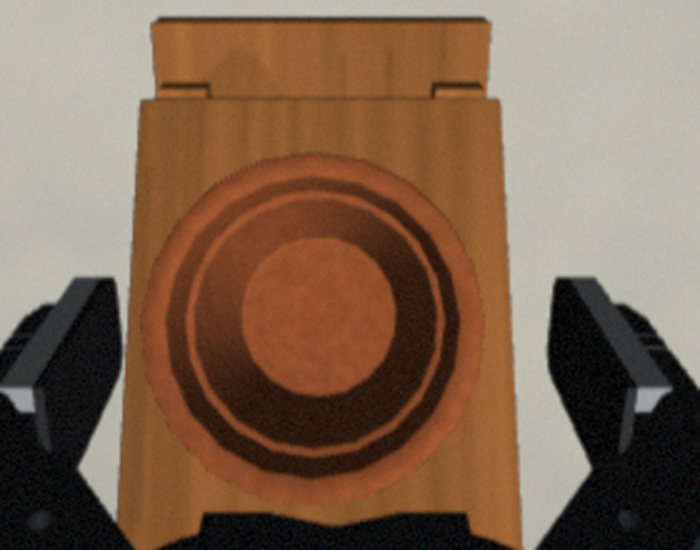

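```bash
python3 -m crank '[-0.001,-0.0037,-0.003,0,0.085, 0,0,0,0,0.085, 0,0,0,0,0.085]'
python3 -m crank '[0,0,0,0,0.05, 0,0,0,0,0.05, 0,0,0,0,0.05, 0,0,0,0,0.05, 0,0,0,0,0.05]' 20
python3 - <<'E'
from h import *
s=robot.sense();print(s["eef_pos"],s["contact_force"],s["gripper_width"])
c=cam("wrist");save(c,"w7.png",(120,130,400,350),2.5)
c=cam("side");save(c,"s7.png",(190,120,260,200),7)
E
```

```text
clock: 9.37
eef_pos: [0.5177, 0.17, 0.0829]
tcp_rot: [-3.141, -0.0, -2.906]
contact_force: [-0.1, 0.5, -0.1]
gripper_width: 0.0852
clock: 9.78
eef_pos: [0.5178, 0.1706, 0.0832]
tcp_rot: [-3.142, 0.0, -2.905]
contact_force: [-2.1, 0.4, 4.4]
gripper_width: 0.0623
[0.51775721 0.17055728 0.08319801] [-2.12702786  0.44199054  4.43586261] 0.06234012422945096
```

View pics/w7.png

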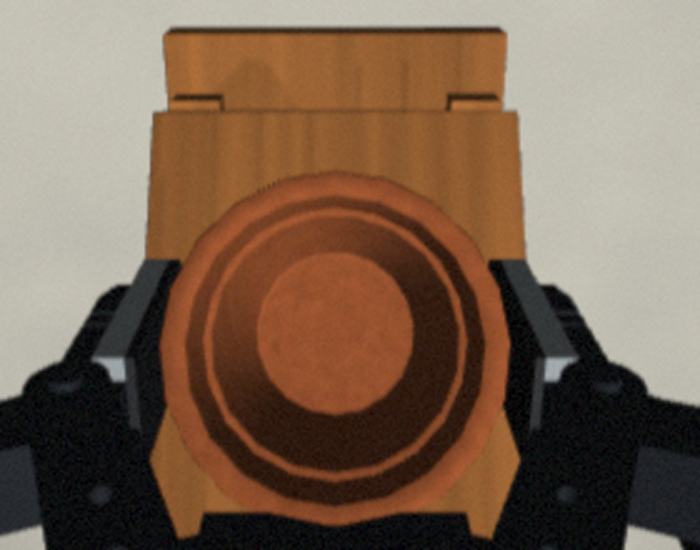

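View pics/s7.png

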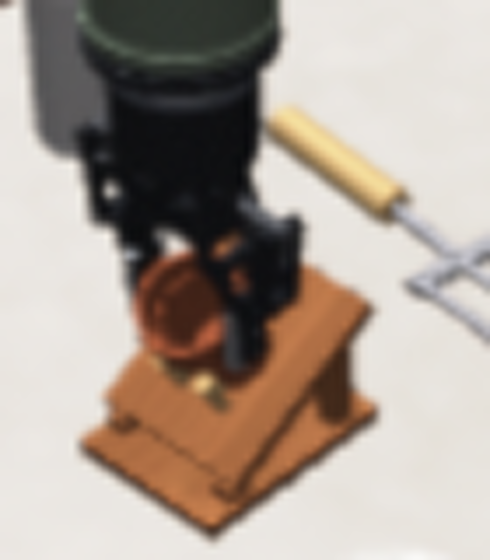

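```bash
python3 -m crank '[0,0,0.005,0,0.05, 0,0,0.01,0,0.05, 0,0,0.015,0,0.05, 0,0,0.02,0,0.05, 0,0,0.02,0,0.05]'
python3 -m crank '[0,0,0.02,0,0.05, 0,0,0.02,0,0.05, 0,0,0.01,0,0.05, 0,0,0,0,0.05]'
python3 - <<'E'
from h import *
s=robot.sense();print(s["eef_pos"],s["contact_force"],s["gripper_width"])
c=cam("wrist");save(c,"w8.png",(120,130,400,350),2.5)
c=cam("side");save(c,"s8.png",(190,100,260,180),7)
E
```

```text
clock: 10.3
eef_pos: [0.5176, 0.1704, 0.1545]
tcp_rot: [-3.142, -0.0, -2.905]
contact_force: [0.1, -0.0, -0.8]
gripper_width: 0.062
clock: 10.63
eef_pos: [0.5185, 0.1707, 0.2057]
tcp_rot: [3.141, 0.004, -2.905]
contact_force: [0.2, 0.1, -0.0]
gripper_width: 0.0621
[0.51845675 0.17074501 0.2056951 ] [ 0.17912981  0.08841388 -0.03665537] 0.06205372059911441
```

View pics/w8.png

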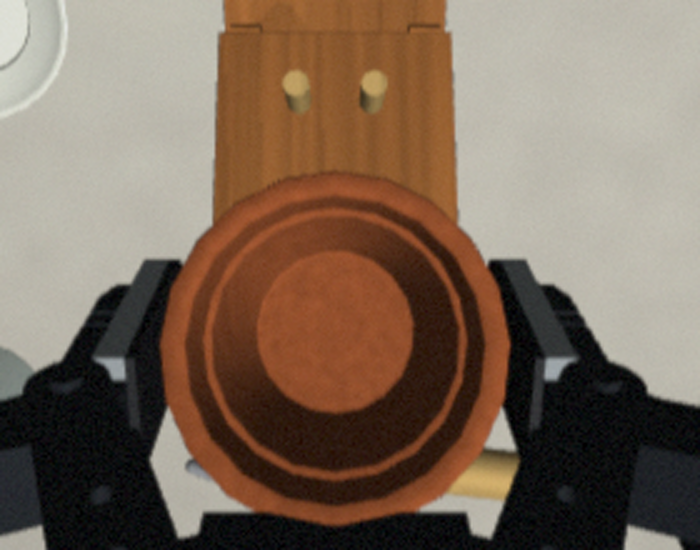

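View pics/s8.png

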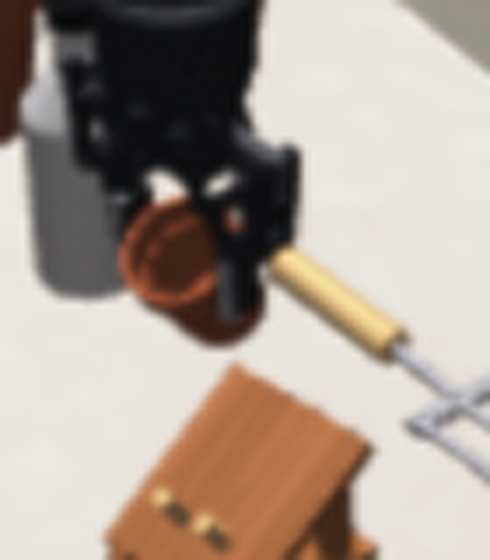

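```bash
python3 -m crank '[-0.001,-0.015,0,0,0.05, -0.0023,-0.03,0,0,0.05, -0.0023,-0.032,0,0,0.05, -0.0023,-0.032,0,0,0.05, -0.0023,-0.032,0,0,0.05]' 40
python3 -m crank '[-0.0023,-0.032,0,0,0.05, -0.0023,-0.032,0,0,0.05, -0.0023,-0.032,0,0,0.05, -0.0023,-0.032,0,0,0.05, -0.0023,-0.032,0,0,0.05]'
python3 -m crank '[-0.0023,-0.032,-0.01,0,0.05, -0.0023,-0.032,-0.01,0,0.05, -0.001,-0.015,-0.01,0,0.05, 0,0,0,0,0.05, 0,0,0,0,0.05]'
python3 - <<'E'
from h import *
s=robot.sense();print(s["eef_pos"],s["contact_force"],s["gripper_width"])
c=cam("wrist");save(c,"w9.png",(60,100,460,384),1.9)
c=cam("side");save(c,"s9.png",(220,170,320,275),6)
E
```

```text
clock: 11.15
eef_pos: [0.5068, 0.0281, 0.2022]
tcp_rot: [3.142, -0.001, -2.905]
contact_force: [0.5, 0.7, -0.9]
gripper_width: 0.0617
clock: 11.57
eef_pos: [0.4953, -0.132, 0.2022]
tcp_rot: [3.141, -0.001, -2.905]
contact_force: [0.9, 0.3, -1.3]
gripper_width: 0.0614
clock: 11.98
eef_pos: [0.4898, -0.2097, 0.1718]
tcp_rot: [3.14, -0.002, -2.906]
contact_force: [0.4, 0.9, -1.6]
gripper_width: 0.0613
[ 0.48976094 -0.20969521  0.17184093] [ 0.41938169  0.86465695 -1.62762016] 0.061292292112737616
```

View pics/w9.png

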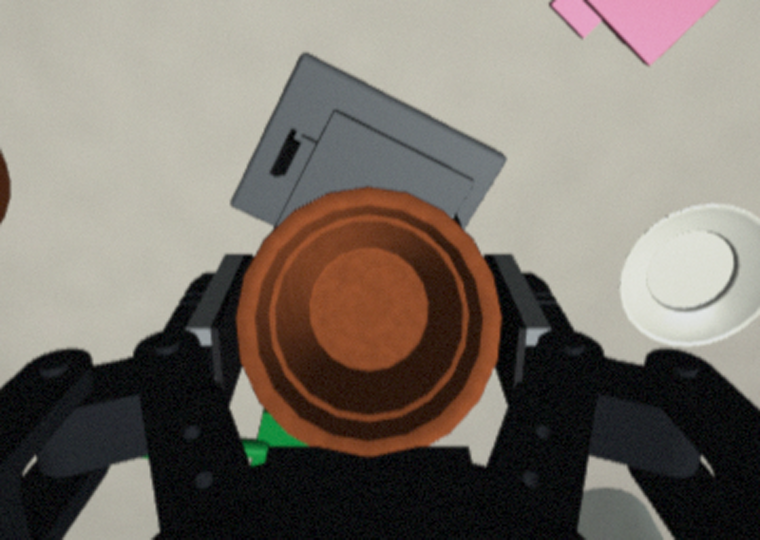

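View pics/s9.png

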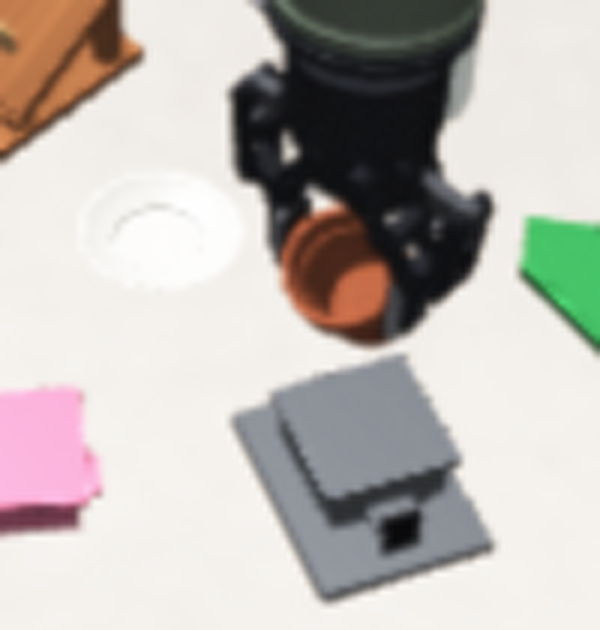

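```bash
python3 -m crank '[0,0,-0.03,0,0.05, 0,0,-0.025,0,0.05, 0,0,-0.02,0,0.05, 0,0,-0.005,0,0.05, 0,0,0,0,0.05]' 20
python3 -m crank '[0,0,-0.001,0,0.05, 0,0,-0.001,0,0.05, 0,0,0,0,0.05]'
```

```text
clock: 12.5
eef_pos: [0.4903, -0.2085, 0.0924]
tcp_rot: [3.141, -0.001, -2.904]
contact_force: [-0.8, -0.2, -0.9]
gripper_width: 0.0615
clock: 12.75
eef_pos: [0.4909, -0.2095, 0.0919]
tcp_rot: [-3.141, 0.001, -2.905]
contact_force: [0.6, 0.3, -1.1]
gripper_width: 0.0616
```

```bash
python3 -m crank '[0,0,-0.002,0,0.05, 0,0,0,0,0.05]'
python3 -m crank '[0,0,-0.001,0,0.05, 0,0,0,0,0.05]'
python3 -m crank '[0,0,-0.001,0,0.05, 0,0,0,0,0.05]'
```

```text
clock: 12.92
eef_pos: [0.4906, -0.2096, 0.0892]
tcp_rot: [-3.141, 0.0, -2.905]
contact_force: [-0.2, -0.4, -1.4]
gripper_width: 0.0616
clock: 13.08
eef_pos: [0.4905, -0.2095, 0.088]
tcp_rot: [-3.142, 0.0, -2.905]
contact_force: [-0.2, 0.6, -0.9]
gripper_width: 0.0618
clock: 13.25
eef_pos: [0.4905, -0.2095, 0.0871]
tcp_rot: [-3.141, 0.0, -2.905]
contact_force: [-0.2, 0.7, 4.1]
gripper_width: 0.0616
```

```bash
python3 -m crank '[0.001,0.0002,0,0,0.05, 0.001,0.0003,0,0,0.05, 0,0,0,0,0.05]'
python3 -m crank '[0.0015,0.0004,0,0,0.05, 0.0015,0.0003,0,0,0.05, 0,0,0,0,0.05]'
python3 - <<'E'
from h import *
s=robot.sense();print(s["eef_pos"],s["contact_force"],s["gripper_width"])
c=cam("wrist");save(c,"w10.png",(60,100,460,384),1.9)
c=cam("side");save(c,"s10.png",(220,170,320,275),6)
E
```

```text
clock: 13.5
eef_pos: [0.4923, -0.2091, 0.0871]
tcp_rot: [-3.141, -0.0, -2.905]
contact_force: [-4.1, 0.4, 6.6]
gripper_width: 0.0612
clock: 13.75
eef_pos: [0.495, -0.2085, 0.0872]
tcp_rot: [-3.141, -0.001, -2.905]
contact_force: [-5.9, -0.7, 10.4]
gripper_width: 0.0618
[ 0.49504233 -0.2084872   0.08718662] [-5.87794673 -0.6656693  10.4365352 ] 0.06175884691908056
```

View pics/w10.png

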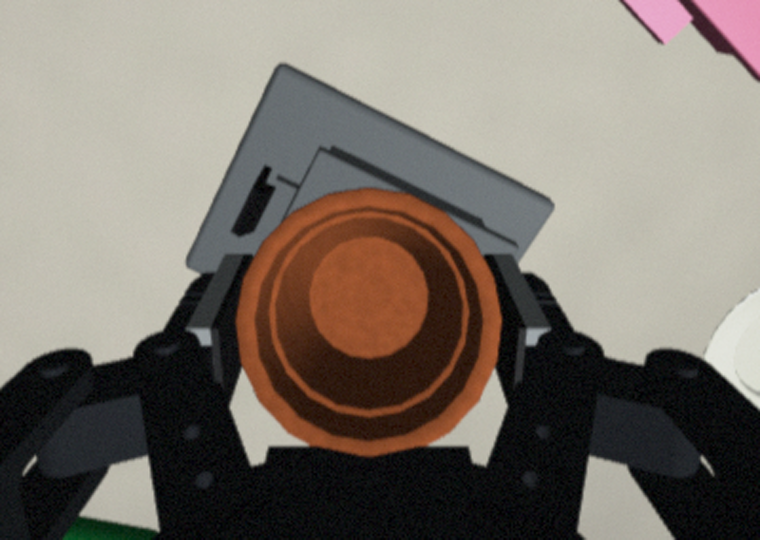

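View pics/s10.png

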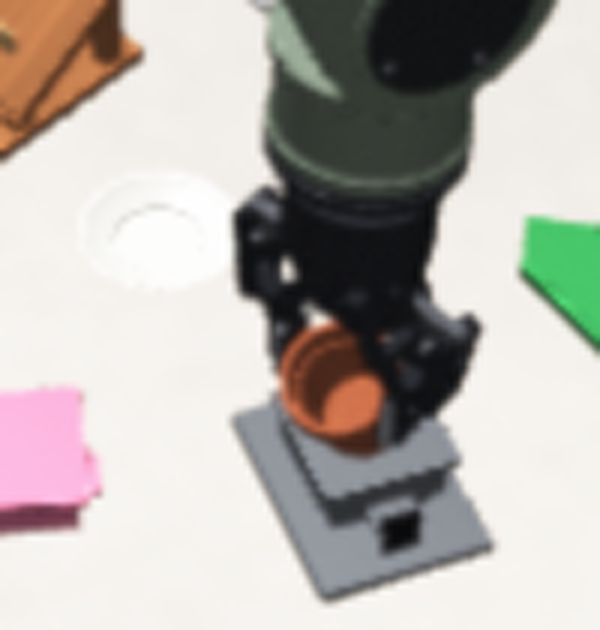

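```bash
python3 -m crank '[0.0024,0.0006,0,0,0.05, 0.0024,0.0006,-0.0001,0,0.05, 0,0,0,0,0.05]'
python3 -m crank '[0.0024,0.0006,-0.0002,0,0.05, 0.0024,0.0006,-0.0003,0,0.05, 0,0,0,0,0.05]'
python3 - <<'E'
from h import *
c=cam("wrist");save(c,"w11.png",(60,100,460,384),1.9)
E
```

```text
clock: 14.1
eef_pos: [0.5001, -0.2072, 0.087]
tcp_rot: [-3.141, -0.001, -2.905]
contact_force: [-4.1, -0.7, 8.8]
gripper_width: 0.0614
clock: 14.35
eef_pos: [0.505, -0.2061, 0.0865]
tcp_rot: [-3.141, -0.001, -2.905]
contact_force: [-3.2, -1.6, 7.6]
gripper_width: 0.0617
```

View pics/w11.png

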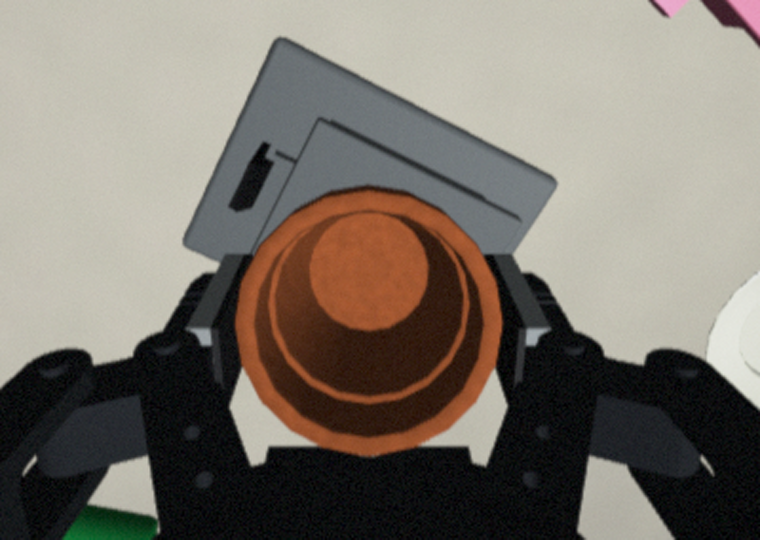

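Tipping works: the inner floor moved from crop row 297 to 271, while the mouth stays at row 320. I'll continue along the arc.

```bash
python3 -m crank '[0.0024,0.0006,-0.0004,0,0.05, 0.0024,0.0006,-0.0006,0,0.05, 0,0,0,0,0.05]'
python3 -m crank '[0.0024,0.0006,-0.0006,0,0.05, 0.0024,0.0006,-0.0007,0,0.05, 0,0,0,0,0.05]'
python3 - <<'E'
from h import *
c=cam("wrist");save(c,"w12.png",(60,100,460,384),1.9)
c=cam("side");save(c,"s12.png",(220,170,320,275),6)
E
```

```text
clock: 14.65
eef_pos: [0.5099, -0.2048, 0.0855]
tcp_rot: [-3.141, -0.0, -2.905]
contact_force: [-2.0, -0.4, 8.5]
gripper_width: 0.0618
clock: 14.9
eef_pos: [0.5148, -0.2037, 0.0842]
tcp_rot: [-3.141, -0.0, -2.905]
contact_force: [-2.7, -1.6, 7.6]
gripper_width: 0.062
```

View pics/w12.png

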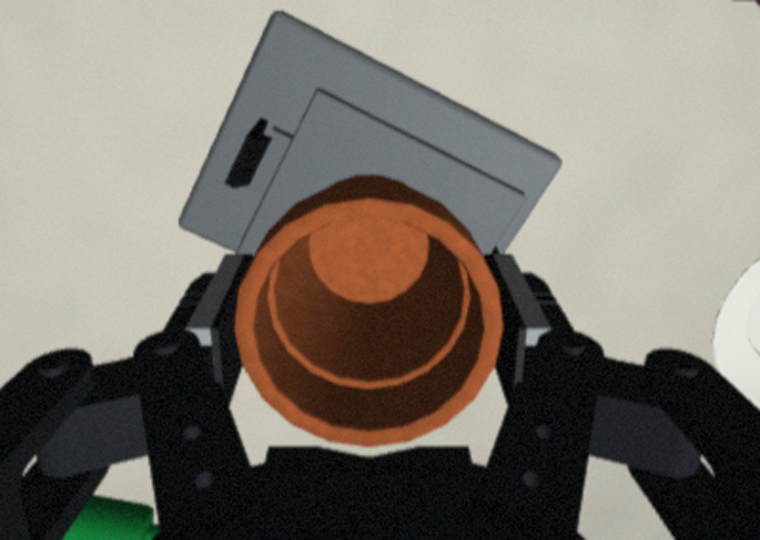

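View pics/s12.png

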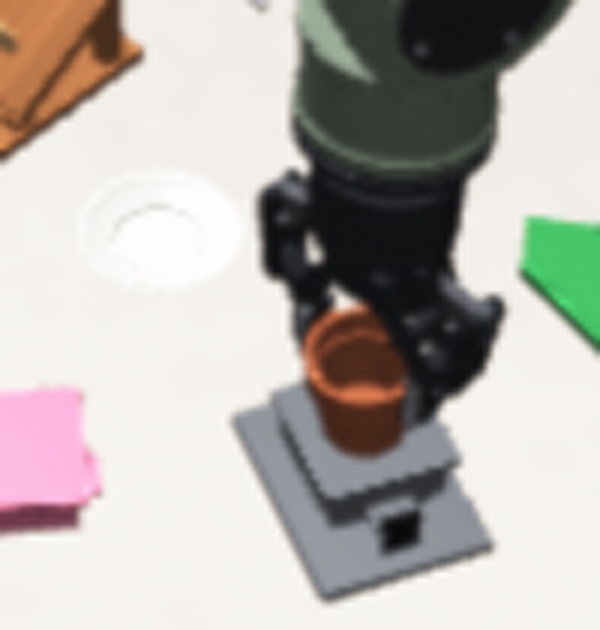

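```bash
python3 -m crank '[0.002,0.0005,-0.0008,0,0.05, 0.0024,0.0006,-0.0010,0,0.05, 0,0,0,0,0.05]'
python3 - <<'E'
from h import *
s=robot.sense();p=s["eef_pos"];print(p)
u=np.array([np.cos(np.radians(13.5)),np.sin(np.radians(13.5))])
for n,b,k in (("wrist",(60,100,460,384),1.9),("side",(250,190,320,265),8)):
    c=cam(n)
    save(c,n+"13r.png",b,k)
    P=[(q,(0,255,0)) for q in potpts(np.array([p[0],p[1],.052]),np.radians(13.5),tilt=0)]+[(box3(.519,-.203,np.radians(-13),.078,.078,.052),(255,255,0))]
    overlay(c,P,n+"13.png",b,k)
E
```

```text
clock: 15.25
eef_pos: [0.5193, -0.2026, 0.0825]
tcp_rot: [-3.141, 0.0, -2.905]
contact_force: [-2.0, -0.8, 9.1]
gripper_width: 0.0616
[ 0.51934898 -0.20256771  0.08247135]
```

View pics/wrist13.png

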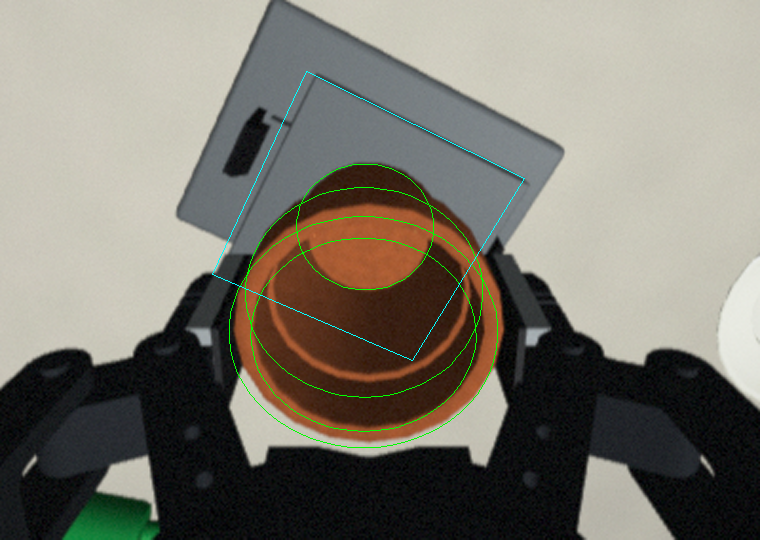

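View pics/side13.png

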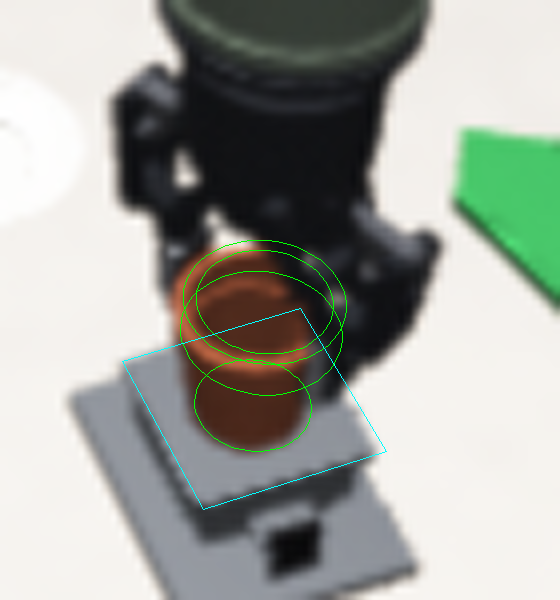

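```bash
python3 -m crank '[0.0012,0.0003,-0.0005,0,0.05, 0.0012,0.0003,-0.0006,0,0.05, 0,0,0,0,0.05]'
python3 - <<'E'
from h import *
s=robot.sense();p=s["eef_pos"];print(p)
for n,b,k in (("wrist",(60,100,460,384),1.9),("side",(250,190,320,265),8)):
    c=cam(n)
    if n=="wrist": c["cx"]+=3.2; c["cy"]+=2.1
    else: c["cx"]-=1.2
    P=[(q,(0,255,0)) for q in potpts(np.array([p[0],p[1],.052]),np.radians(13.5),tilt=0)]+[(box3(.519,-.203,np.radians(-13),.078,.078,.052),(255,255,0))]
    overlay(c,P,n+"14.png",b,k)
E
```

```text
clock: 15.6
eef_pos: [0.5212, -0.2021, 0.0816]
tcp_rot: [-3.141, -0.001, -2.905]
contact_force: [-4.2, 1.2, 13.3]
gripper_width: 0.0615
[ 0.52123322 -0.20209239  0.08164282]
```

View pics/wrist14.png

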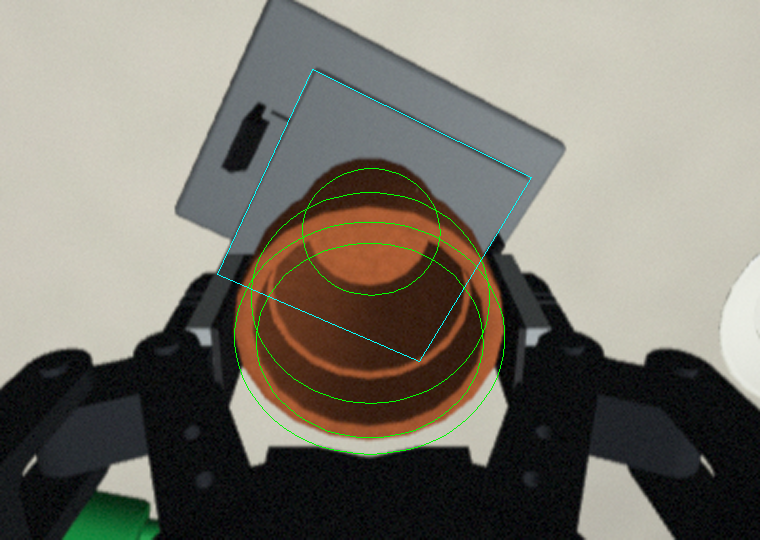

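View pics/side14.png

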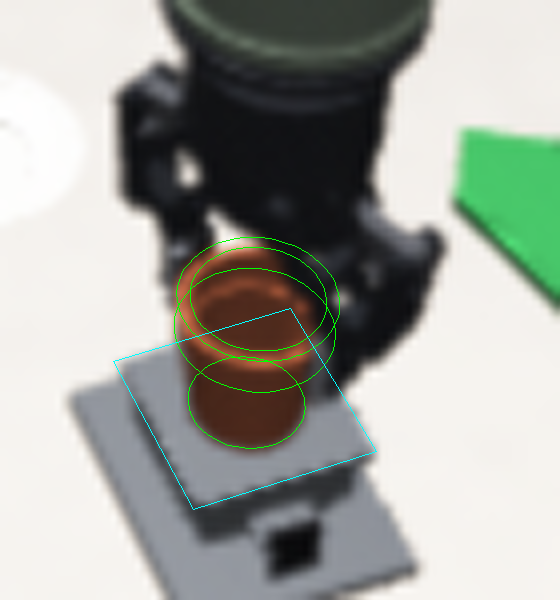

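```bash
python3 -m crank '[0.0006,0.0002,-0.0004,0,0.05, 0,0,0,0,0.05, 0,0,0,0,0.05]'
python3 -m crank '[0,0,-0.0004,0,0.05, 0,0,0,0,0.05]'
python3 - <<'E'
from h import *
c=cam("wrist")
save(c,"w15.png",(160,170,340,350),4)
E
```

```text
clock: 15.95
eef_pos: [0.5214, -0.202, 0.0815]
tcp_rot: [-3.141, -0.001, -2.905]
contact_force: [-9.2, -0.2, 21.4]
gripper_width: 0.0618
clock: 16.12
eef_pos: [0.5214, -0.202, 0.0814]
tcp_rot: [-3.141, -0.001, -2.906]
contact_force: [-10.8, 1.1, 28.6]
gripper_width: 0.0614
```

View pics/w15.png

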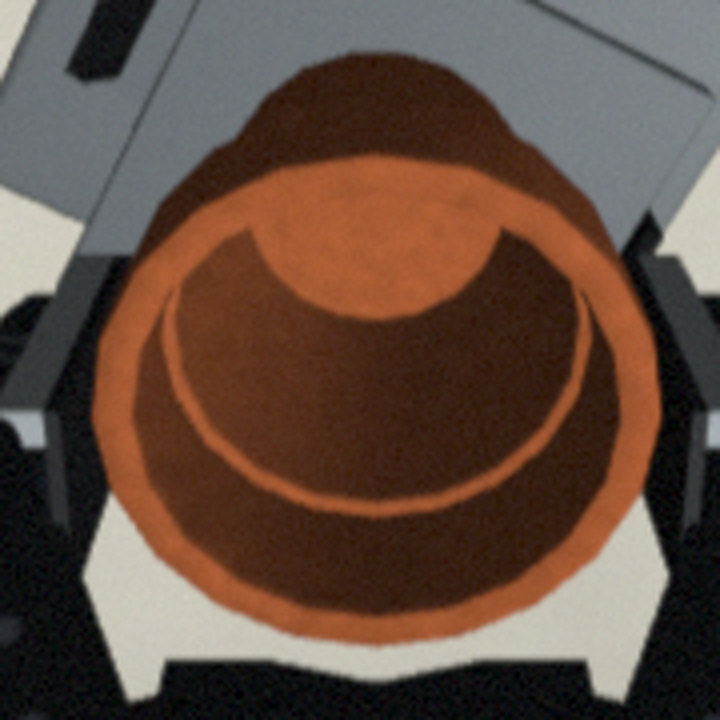

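```bash
python3 -m crank '[-0.0004,0,0.0006,0,0.05, 0,0,0,0,0.05]'
python3 - <<'E'
from h import *
c=cam("wrist");save(c,"w16.png",(160,170,340,350),4)
c["cx"]+=3.2;c["cy"]+=2.1
u=np.array([np.cos(np.radians(13.5)),np.sin(np.radians(13.5))])
print("mouth",onz(c,(254.6,270),.114)); f=onz(c,(254.5,182.5),.052);print("foot",f[:2]+.023*u)
print("rim near edge",onz(c,(254.5,170+645/4),.114)[:2]-.031*u,onz(c,(254.5,170+155/4),.114)[:2]+.031*u)
E
```

```text
clock: 16.33
eef_pos: [0.5214, -0.202, 0.0816]
tcp_rot: [-3.141, -0.0, -2.905]
contact_force: [-5.8, -1.0, 15.8]
gripper_width: 0.0616
mouth [ 0.51542594 -0.20313259  0.114     ]
foot [ 0.51774955 -0.20304452]
rim near edge [ 0.51710207 -0.20287297] [ 0.51805438 -0.20246051]
```

```bash
python3 -m crank '[-0.0003,0,0.0005,0,0.05, 0,0,0,0,0.05]'
python3 -m crank '[0,0,0,0,0.063, 0,0,0,0,0.064, 0,0,0,0,0.065, 0,0,0,0,0.067]'
python3 -m crank '[0,0,0,0,0.072, 0,0,0,0,0.08, 0,0,0,0,0.085, 0,0,0,0,0.085]'
python3 - <<'E'
from h import *
s=robot.sense();print(s["eef_pos"],s["contact_force"],s["gripper_width"])
c=cam("wrist");save(c,"w17.png",(60,100,460,384),1.9)
c=cam("side");save(c,"s17.png",(250,190,320,265),8)
E
```

```text
clock: 16.55
eef_pos: [0.5213, -0.2019, 0.0817]
tcp_rot: [-3.141, -0.0, -2.905]
contact_force: [-2.2, -1.8, 5.4]
gripper_width: 0.0615
clock: 16.88
eef_pos: [0.5214, -0.2015, 0.0813]
tcp_rot: [3.141, -0.0, -2.905]
contact_force: [-0.8, 0.6, -0.8]
gripper_width: 0.0673
clock: 17.22
eef_pos: [0.5214, -0.2016, 0.0815]
tcp_rot: [-3.141, 0.0, -2.905]
contact_force: [-0.0, -0.3, -0.4]
gripper_width: 0.0851
[ 0.52137434 -0.20160491  0.08145801] [-0.03529324 -0.3323645  -0.36235941] 0.08505009451316524
```

View pics/w17.png

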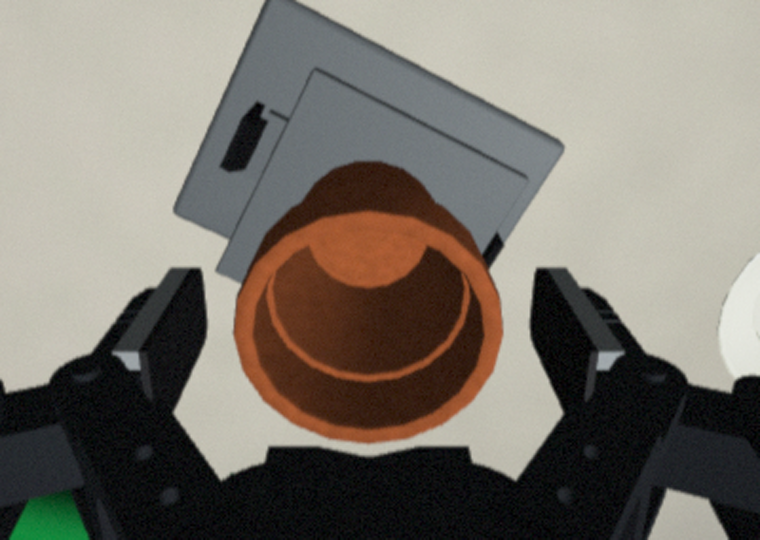

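View pics/s17.png

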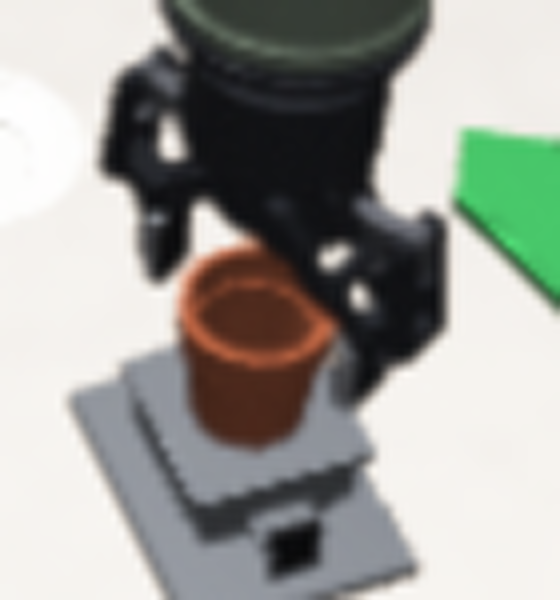

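Released: the pot stands upright on the plate and nothing touches it. I'll retreat straight up, then off to the side, for an unobstructed check.

```bash
python3 -m crank '[0,0,0.02,0,0.085, 0,0,0.03,0,0.085, 0,0,0.035,0,0.085, 0,0,0.035,0,0.085, 0,0,0.035,0,0.085]'
python3 -m crank '[0,0.03,0.01,0,0.085, 0.0,0.035,0,0,0.085, 0.0,0.035,0,0,0.085, 0.0,0.035,0,0,0.085, 0.0,0.035,0,0,0.085]'
python3 -m crank '[0,0.035,0,0,0.085, 0.0,0.035,0,0,0.085, 0.0,0.035,0,0,0.085, 0.0,0.03,0,0,0.085, 0.0,0,0,0,0.085]'
python3 - <<'E'
from h import *
s=robot.sense();print(s["eef_pos"])
p=np.array([.518,-.203,.052]);P=[(q,(0,255,0)) for q in potpts(p,0,tilt=0)]+[(box3(.519,-.203,np.radians(-13),.078,.078,.052),(255,255,0))]
T=cam("top");overlay(T,P,"t18.png",(290,170,350,230),10);save(T,"t18r.png",(290,170,350,230),10);save(T,"t18full.png")
S=cam("side");overlay(S,P,"s18.png",(250,190,320,265),8);save(S,"s18r.png",(250,190,320,265),8)
print(robot.place_of("pot","top")[:2],robot.place_of("top_face","top")[:2])
E
cd pics; python3 -c "
import cv2,numpy as np
f=lambda n:cv2.resize(cv2.imread(n),(390,400))
cv2.imwrite('m18.png',np.hstack([f('t18.png'),f('s18r.png')]))"
```

```text
clock: 17.73
eef_pos: [0.521, -0.2015, 0.2383]
tcp_rot: [3.142, -0.0, -2.905]
contact_force: [0.3, 0.1, 0.4]
gripper_width: 0.0849
clock: 18.15
eef_pos: [0.5211, -0.0301, 0.2466]
tcp_rot: [-3.141, 0.0, -2.905]
contact_force: [0.0, -0.2, 0.0]
gripper_width: 0.0849
clock: 18.57
eef_pos: [0.5206, 0.1098, 0.2464]
tcp_rot: [3.139, 0.001, -2.898]
contact_force: [-0.2, 1.2, 0.5]
gripper_width: 0.085
[0.52064591 0.10979575 0.24644917]
[{'point': [200.7, 319.5], 'p': 0.54}, {'point': [142.2, 189.3], 'p': 0.17}] [{'point': [246.9, 290.1], 'p': 0.59}]
```

View pics/t18full.png

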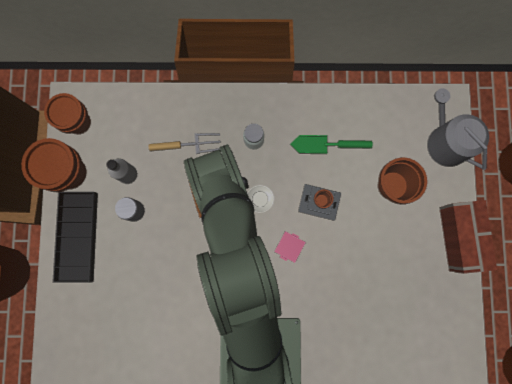

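View pics/m18.png

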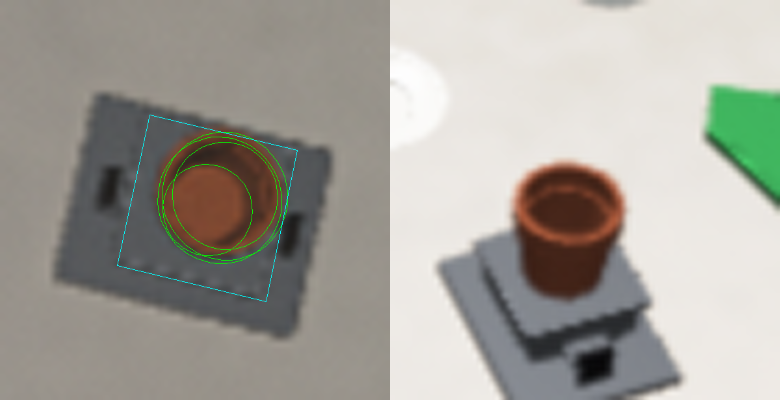

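View pics/t18r.png

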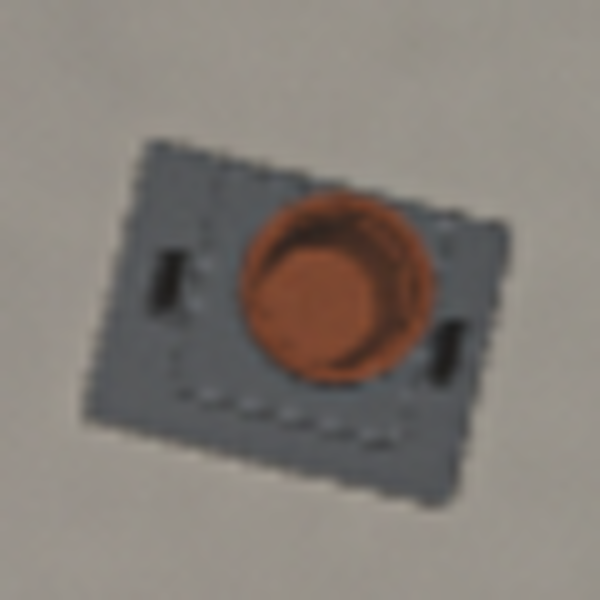

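```bash
python3 -m crank '[0,0,0,0,0.085, 0,0,0,0,0.085, 0,0,0,0,0.085]'
python3 - <<'E'
from h import *
S=cam("side");save(S,"s19.png",(180,120,340,280),4.5)
print(robot.finish_job(), robot.sense()["clock"])
E
```

```text
clock: 19.02
eef_pos: [0.5214, 0.1028, 0.2465]
tcp_rot: [-3.141, -0.0, -2.906]
contact_force: [-0.5, -0.5, -0.3]
gripper_width: 0.0853
the job is handed in; nothing more can be done
the job is handed in; nothing more can be done
```

View pics/s19.png

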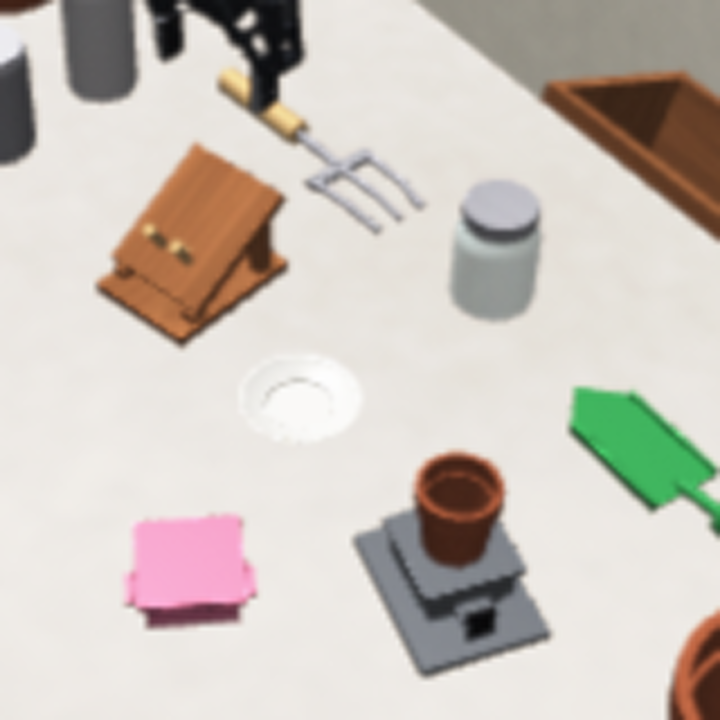

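The stand's top is clipped home and the small pot stands upright on it. I handed the job in at about 19 s of the 46 s allowed.

**What I did**
- **Top:** I pushed it down mid-face with the closed fingers to 25.6 N. It stopped dead with its face at 52 mm, which is the clipped-home height.
- **Pot:** I gripped it across the rim band and lifted it off the rack. It stayed tilted 30° in the grip, so I set its foot edge on the top and tipped it upright about that edge. I then pressed it flat, eased the load off and opened the fingers. The highest force I read in this part was 28.6 N.

**What the last checks showed**
- **Position:** The final pictures show the pot upright with its rim inside the plate. The wrist camera put its centre at x ≈ 0.517 m and the top camera at about 0.520 m. The stand's centre is at 0.519 m, so the pot is within about 2 mm of centre, with 8 mm of margin.
- **Hooks:** Both look upright in the pictures. I did not see or read the two clicks separately, as the readings on the way down showed no more than 5 N. That both sides are home rests on the 52 mm height and the plate's edges matching the model in the pictures.
- **Everything else:** The saucer, tools, jar and pink piece look unmoved by eye, and the gripper ended clear of everything.
- **Network miss:** The final network call for the top's face returned only the pink look-alike, so I ignored it.

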